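# Lift the spice caddy level for wiping under it

### The arm

A 6-joint arm with a two-finger parallel gripper is mounted at the origin on a cart in front of the work surface, level with it; the furniture and walls round the work are solid. World frame = base frame: x ahead of the robot, y to its left, z up, the work surface at z = 0. Lengths are in m, angles in rad, forces in N, time in s.
With the tool pointing down it reaches from about 0.225 to 0.875 m from the base axis. Payload 3.4 kg.
Tool frame: the origin (TCP) lies on the centre line of the jaws, within the pads' length; the fingertips stand 14 mm ahead of it and the grasp point (between the pads) lies 5 mm behind it; z points along the fingers, y is the line along which they close (so a half turn about z gives the same grasp; the last joint's range is limited). The gripper opens to 85 mm and grips with 20 to 120 N. Pads are 22 mm wide; open, the fingers measure 114 mm over their backs; the gripper's body (76 mm by 85 mm) begins 54 mm behind the grasp point. The pads swing forward as they close: fully open they stand 13 mm farther back than shut.
Start: joints at [1.135, 0.276, 1.505, -0, 1.361, -0.121], TCP at [0.178, 0.547, 0.245] pointing down, gripper open.
Joint ranges: [-2.89, 2.89], [-0.75, 2.08], [0.22, 2.7], [-1.18, 4.32], [0.11, 2.71], [-2.7, 2.7]. Speed limits (rad/s): [2.57, 2.57, 3.14, 3.14, 3.14, 3.14].

### API

Orientations are given as a unit quaternion [w, x, y, z].
In Python, from rig import manip, eyes gives the robot as it stands.
- The arm moves only by the shell command python3 -m creep 'ROWS' [FORCE]. ROWS is JSON, a list of rows, each a list of 5 numbers: the opening, from 0 (shut) to 1 (fully open), then the shift along the tool's x, y, z normalised to -1 to 1, where 1 is 0.5 m, then the turn about the tool's z normalised to -1 to 1, where 1 is 360 degrees. In form: [[fingers, dx, dy, dz, spin], ...]. A call has 1 to 10 rows; each row is the pose to reach, as a shift and turn from the pose commanded when the call began, along the tool's axes at that moment, turning the shorter way round; what a row does not reach only later rows make up. A row lasts 1/10 s, in which the tool goes at most 50 mm and 8.59 degrees, less where a joint would pass 70% of its speed; a pose out of reach is approached as far as the arm can. A call with a number of a shift or a turn outside -1 to 1 is refused whole. A call with a gripper value outside its range is refused whole. The fingers move at their own pace and stop on an object; FORCE is the grip in N (left out, the last holds). Time passes only in rows, so rows that repeat a pose let the fingers close. It gives the time, the measured TCP pose, the force, the opening and the grip force at its end, in the units of the state.
- manip.get_state(): the state, without advancing time (a new reading comes with each control period).
- eyes.get_image(name): name is "scene" or "top" or "wrist"; returns a dict with "frame" (384x512x3 uint8, red, green, blue), "fx", "fy", "cx", "cy" (pixels), "k1" (the pictures are not rectified: a ray, as slopes to the right and down, at radius r is drawn at 1 + k1 r^2 times it, then the intrinsics apply), "R" (3x3) and "t" (3): a world point X has camera coordinates R X + t. Camera axes: x right, y down, z forward; pixel columns grow to the right and rows downward; lengths in m; the calibration is good to about 2 mm. A picture is of the moment at which its call begins. There is no depth.
- manip.sign_off(): hands the job in; it is judged then, once.
Trained networks look in the newest picture that a camera, given by its name, has taken for a name from the list of things; names that differ only in an ending like _2 or _b are one class to them, and where a whole thing is asked for, a point or a joint stands for the part that bears it (a point fixed in the world has none). Each returns a list of dicts, best first, with "confidence" (0 to 1); they miss things now and then, are a little off and sometimes report something else, mostly with a low value. They report only what shows in the picture. A call takes as long as a camera call.
- eyes.regions_of(camera, label): "mask" (384x512 bool, what is visible of it) and "bbox" ([left, top, right, bottom] in pixels, round what is visible of it).
- eyes.place_of(camera, label): "centre" ([column, row] in pixels: a listed point, or the origin of a listed thing).
The state is a dict: "clock": time; "qpos": joint angles; "qd": joint speeds; "effort": joint torques, N m; "position": TCP position; "ee_rot": TCP orientation; "contact_force": force on the tool from outside, world axes, zero at the start; "moment": the same for the moment, N m; "width": finger opening in m; "gripper_force": force on a finger pad.
Only numpy, scipy, OpenCV 4.12 (cv2) and the standard library are available. Lean on these libraries where they do the work, as an engineer would, in place of code of your own. Each camera call takes 0.05 s, during which the arm holds its last target. There are 200 camera calls.

### The job

I want to wipe under the spice caddy, but the salt shaker stands so close against its carrying bar that you cannot get hold of it: first take the salt shaker out and stand it upright on the worktop, clear of the caddy (set it down, do not drop it). Then take the caddy by the middle of its bar, lift it until its underside is about 15 cm above the worktop, and finish holding it there, still and level, without putting it down; the two spice jars and the tea light stay standing inside all the while. Leave the mug, teaspoon and coffee scoop where they are.

Things in the scene. Friction and masses are not known exactly. Their poses are not given: they have to be found in the camera images.
- caddy: Wooden spice caddy, 280 x 170 mm, 0.4 kg. Origin: centre of its underside; z up, x along the carrying bar (long side). Floor 8 mm thick; side rims (8 mm) 28 mm high, end boards (12 mm) 38 mm high. An upright at the middle of each end, 44 mm wide (y), 99 mm high. Between them the bar along x: 14 mm wide (y), 18 mm high, centre line at height 85 mm, free beneath.
- caddy_bar (a point): Centre of the caddy's carrying bar, where to grasp it (pinch across y); 85 mm above the caddy's origin, same axes.
- salt_shaker: Salt shaker: round, 44 mm across, 90 mm tall, clear glass body with a grey domed cap; 0.1 kg. Starts standing on the caddy's floor near the middle of the bar, on either side, only a few mm from it, so no finger fits between. Its foot is slightly uneven: it leans up to 3 degrees. Origin: centre of its underside, z up. Grip it 50 to 65 mm above its foot, closing along the bar.
- spice_jar_a: Spice jar, 42 mm across, 96 mm tall with a broad yellow-brown cap, standing in one corner of the caddy about 95 mm from the middle along the bar; about 0.1 kg. Origin: centre of its underside, z up. Stays in the caddy.
- spice_jar_b: Spice jar, 47 mm across, 98 mm tall with a white cap, standing in the corner diagonally across of the caddy; about 0.1 kg. Origin: centre of its underside, z up. Stays in the caddy.
- tea_light: Tea light, 38 mm across, 15 mm high, lying in the caddy on the other side of the bar from the salt shaker. Origin: centre of its underside, z up. Stays in the caddy.
- mug: Speckled white mug, 78 mm across, 100 mm tall, with a handle (114 mm over all along its y); bystander behind the work at the right. Origin: centre of the underside of its outline with handle (the round body is centred 17 mm along its +y).
- teaspoon: Steel teaspoon, 139 x 30 x 10 mm, lying along its x; bystander on the strip of worktop in front of the sink, right of the caddy; worktop between the spoon and the caddy (x about 0.42, y about -0.25) is always free. Origin: centre of its underside.
- scoop: Steel coffee scoop, 45 x 131 x 24 mm, lying along its y; bystander beside the sink's left edge. Origin: centre of its underside.

How it is judged:
By the outcome, as a careful person would: the job done as asked, in the order asked, and still so for the second after the job is handed in, while the arm keeps its last pose, push and grip.
It also fails if it takes over 58 s, if anything falls off the work surface, if the arm or the gripper's body presses on something with over 40 N, if the wrist force passes 120 N, or if a joint passes its speed limit or range.

## Working session

There is one attempt and no reset: what is moved stays moved. The work goes in short steps, Python scripts to look and compute and a shell command to move; the robot and the scene stay as the last step left them, time stands still between calls to the robot, and variables do not carry over. Pictures are saved under pics/ and viewed, at most 12 in all, crops included, and the job is handed in when it is done.

```bash
mkdir -p pics
cat > h.py <<'E'
import numpy as np, cv2, json
from rig import manip, eyes
from scipy.spatial.transform import Rotation as Ro
def und(im,u,v):
    K=np.array([[im['fx'],0,im['cx']],[0,im['fy'],im['cy']],[0,0,1]],float)
    p=cv2.undistortPoints(np.array([[[u,v]]],float),K,np.array([im['k1'],0,0,0],float))[0,0]
    R=np.array(im['R']);t=np.array(im['t'])
    d=R.T@np.array([p[0],p[1],1]); return -R.T@t, d/np.linalg.norm(d)
def atz(im,u,v,z):
    c,d=und(im,u,v); return c+d*(z-c[2])/d[2]
def tri(rays):
    A=np.zeros((3,3));b=np.zeros(3)
    for c,d in rays:
        P=np.eye(3)-np.outer(d,d);A+=P;b+=P@c
    x=np.linalg.solve(A,b); return x,[float(np.linalg.norm((np.eye(3)-np.outer(d,d))@(x-c))) for c,d in rays]
def proj(im,X):
    K=np.array([[im['fx'],0,im['cx']],[0,im['fy'],im['cy']],[0,0,1]],float)
    return cv2.projectPoints(np.atleast_2d(np.array(X,float)),cv2.Rodrigues(np.array(im['R'],float))[0],np.array(im['t'],float),K,np.array([im['k1'],0,0,0],float))[0][:,0]
def Rt():
    w,x,y,z=manip.get_state()['ee_rot']; return Ro.from_quat([x,y,z,w]).as_matrix()
def save(im,n): cv2.imwrite('pics/'+n+'.png',im['frame'][:,:,::-1])
E
python3 - <<'E'
from h import *
np.set_printoptions(precision=4,suppress=True)
s=manip.get_state();print({k:s[k] for k in('clock','position','ee_rot','width','contact_force')});print(Rt())
ims={}
for c in('scene','top'):
    im=ims[c]=eyes.get_image(c);print(c,-np.array(im['R']).T@im['t'])
    for n in('caddy','caddy_bar','salt_shaker','spice_jar_a','tea_light','mug','teaspoon','scoop'):
        for r in eyes.place_of(c,n)[:3]: print(c,n,np.round(r['centre'],1),round(r['confidence'],2),atz(im,*r['centre'],.0),atz(im,*r['centre'],.085))
cv2.imwrite('pics/a.png',np.hstack([cv2.resize(ims[c]['frame'],(400,300)) for c in ims])[:,:,::-1])
save(ims['top'],'top')
E
```

```text
{'clock': 0.0, 'position': array([0.1778, 0.5463, 0.2444]), 'ee_rot': array([-0.0003,  0.1568,  0.9876, -0.0009]), 'width': 0.08514415294380771, 'contact_force': array([0.5   , 0.6569, 0.3379])}
[[-0.9509  0.3096 -0.0008]
 [ 0.3096  0.9509 -0.0017]
 [ 0.0002 -0.0018 -1.    ]]
scene [-0.201  -1.0782  0.6924]
scene caddy [189.6 191. ] 0.96 [0.5438 0.1922 0.    ] [0.4523 0.0363 0.085 ]
scene caddy_bar [188.8 175.3] 0.67 [0.6311 0.3328 0.    ] [0.5289 0.1596 0.085 ]
scene salt_shaker [190.4 188.2] 0.56 [0.5611 0.2127 0.    ] [0.4675 0.0543 0.085 ]
scene salt_shaker [252.8 225.7] 0.3 [ 0.5474 -0.1969  0.    ] [ 0.4555 -0.3051  0.085 ]
scene spice_jar_a [168.6 189.6] 0.78 [0.4885 0.266  0.    ] [0.4039 0.101  0.085 ]
scene spice_jar_a [186.5 195.2] 0.68 [0.5132 0.1681 0.    ] [0.4256 0.0151 0.085 ]
scene spice_jar_a [217.1 195.4] 0.52 [0.6002 0.0792 0.    ] [ 0.5019 -0.0629  0.085 ]
scene tea_light [194.  196.8] 0.38 [0.5268 0.1344 0.    ] [ 0.4375 -0.0144  0.085 ]
scene mug [288.6 206. ] 0.63 [ 0.7383 -0.1833  0.    ] [ 0.623  -0.2932  0.085 ]
scene teaspoon [278.4 282.3] 0.71 [ 0.3988 -0
[... 248 characters left out ...]
9 223.9] 0.56 [0.5373 0.1828 0.    ] [0.5295 0.1624 0.085 ]
top salt_shaker [147.7 219.6] 0.52 [0.5514 0.1904 0.    ] [0.5427 0.1695 0.085 ]
top spice_jar_a [181. 202.] 0.84 [0.608 0.082 0.   ] [0.5958 0.0678 0.085 ]
top spice_jar_a [129.2 245. ] 0.65 [0.4694 0.2494 0.    ] [0.4657 0.2248 0.085 ]
top spice_jar_a [148.  222.1] 0.59 [0.5433 0.1892 0.    ] [0.535  0.1684 0.085 ]
top tea_light [163.2 232.7] 0.55 [0.5085 0.1387 0.    ] [0.5024 0.121  0.085 ]
top mug [253.8 148.6] 0.69 [ 0.7839 -0.1571  0.    ] [ 0.7609 -0.1565  0.085 ]
top teaspoon [349.5 262. ] 0.7 [ 0.4078 -0.4589  0.    ] [ 0.4079 -0.4397  0.085 ]
top scoop [262.8 214. ] 0.61 [ 0.5659 -0.1835  0.    ] [ 0.5563 -0.1814  0.085 ]
```

View pics/a.png

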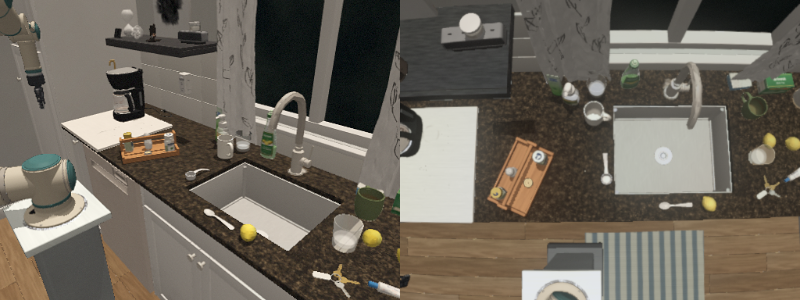

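View pics/top.png

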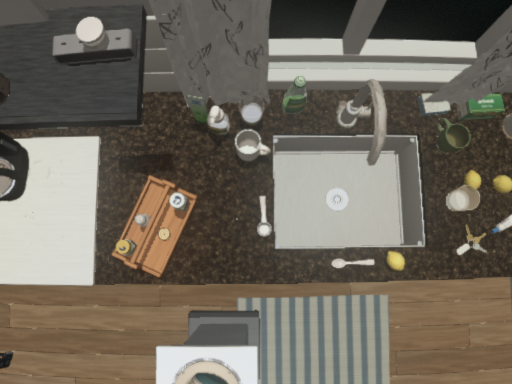

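The caddy shows at about (153,228) in the top view, with its bar running from lower left to upper right. The salt shaker is left of the bar at (141,219), and the tea light is right of it at (164,234). There is free worktop around (215,235). Next I'm moving above the caddy.

```bash
python3 -m creep '[[1,-0.91,-0.516,-0.11,0.275],[1,-0.91,-0.516,-0.11,0.275],[1,-0.91,-0.516,-0.11,0.275],[1,-0.91,-0.516,-0.11,0.275],[1,-0.91,-0.516,-0.11,0.275],[1,-0.91,-0.516,-0.11,0.275],[1,-0.91,-0.516,-0.11,0.275],[1,-0.91,-0.516,-0.11,0.275],[1,-0.91,-0.516,-0.11,0.275],[1,-0.91,-0.516,-0.11,0.275]]'
python3 -m creep '[[1,0,0,0,0],[1,0,0,0,0],[1,0,0,0,0]]'
cat > look.py <<'E'
from h import *
import sys
np.set_printoptions(precision=4,suppress=True)
s=manip.get_state();print({k:s[k] for k in('clock','position','width','contact_force','qpos')});R=Rt();print('yaw y',np.degrees(np.arctan2(R[1,1],R[0,1])))
im=eyes.get_image('wrist');save(im,sys.argv[1]);print(-np.array(im['R']).T@im['t'])
import pickle;D={}
for n in('caddy','caddy_bar','salt_shaker','spice_jar_a','tea_light'):
    D[n]=[(r['centre'],r['confidence']) for r in eyes.place_of('wrist',n)[:3]]
    for c,f in D[n]: print(n,np.round(c,1),round(f,2),atz(im,*c,.008),atz(im,*c,.085))
pickle.dump((im,D),open(sys.argv[1]+'.pkl','wb'))
E
python3 look.py w1
```

```text
clock: 1.9
position: [0.5145, 0.1779, 0.2981]
ee_rot: [-0.0, 0.79, 0.613, 0.0]
contact_force: [0.6, 0.5, -0.1]
width: 0.0855
gripper_force: 0.0
clock: 2.2
position: [0.5126, 0.1802, 0.2974]
ee_rot: [-0.001, 0.788, 0.616, -0.0]
contact_force: [-0.4, 0.3, 1.0]
width: 0.0855
gripper_force: 0.0
{'clock': 2.2, 'position': array([0.5126, 0.1802, 0.2974]), 'width': 0.08550722000831243, 'contact_force': array([-0.3756,  0.3063,  1.0115]), 'qpos': array([0.2094, 0.2033, 1.4761, 0.0008, 1.4632, 0.4522])}
yaw y -13.915717080712477
[0.5285 0.2429 0.4257]
caddy [276.5 163.3] 0.86 [0.5295 0.1637 0.008 ] [0.5293 0.1783 0.085 ]
caddy_bar [279.1 176.3] 0.86 [0.5288 0.1461 0.008 ] [0.5288 0.1639 0.085 ]
salt_shaker [288.1 142. ] 0.85 [0.5502 0.187  0.008 ] [0.5462 0.1973 0.085 ]
spice_jar_a [342.1 213. ] 0.9 [0.5999 0.0761 0.008 ] [0.5867 0.1068 0.085 ]
spice_jar_a [209.4 119.4] 0.79 [0.4606 0.2383 0.008 ] [0.4731 0.2391 0.085 ]
tea_light [262.9 187.9] 0.67 [0.5044 0.1359 0.008 ] [0.5089 0.1556 0.085 ]
```

View pics/w1.png

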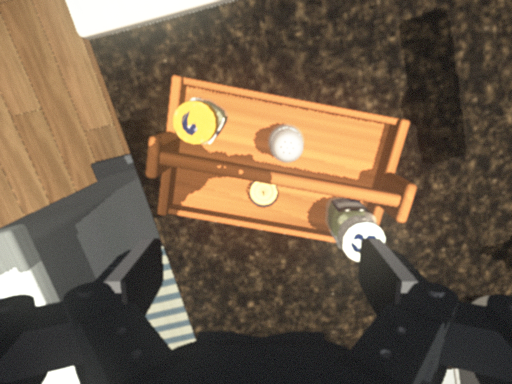

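The wrist picture shows the bar running from upright (153,157) to upright (406,203). The salt cap is at (287,143), the tea light at (263,192), and the jars at (195,123) and (360,240). Now I'll measure the bar line and the shaker.

Run:
```python
from h import *
import pickle
np.set_printoptions(precision=4,suppress=True)
im,D=pickle.load(open('w1.pkl','rb'))
a,b=atz(im,153,157,.099),atz(im,406,203,.099)
print(a,b,(a+b)/2,np.linalg.norm(b-a),np.degrees(np.arctan2(*(b-a)[1::-1])))
cr=im['frame'][60:260,120:440];cv2.imwrite('pics/w1c.png',cv2.resize(cr,None,fx=2.5,fy=2.5,interpolation=3)[:,:,::-1])
m=eyes.regions_of('wrist','salt_shaker')[0];ys,xs=np.nonzero(m['mask']);print(m['bbox'],xs.mean(),ys.mean(),m['confidence'])
top=eyes.get_image('top');tc=np.array(eyes.place_of('top','caddy_bar')[0]['centre'])
print('bar tri',tri([und(top,*tc),und(im,*D['caddy_bar'][0][0])]))
sc=eyes.get_image('scene')
for r in eyes.regions_of('scene','salt_shaker')[:1]: print(r['bbox'],r['confidence'])
mt=eyes.regions_of('top','salt_shaker')[:1]
eyes.get_image('top');
for r in eyes.regions_of('top','salt_shaker')[:2]: 
    ys,xs=np.nonzero(r['mask']);print('top',r['bbox'],r['confidence'],xs.mean(),ys.mean())
```

```text
[0.4097 0.2172 0.099 ] [0.6508 0.1074 0.099 ] [0.5303 0.1623 0.099 ] 0.26488846928783566 -24.490374073820597Traceback (most recent call last):
  File "<stdin>", line 8, in <module>
IndexError: list index out of range
```

View pics/w1c.png

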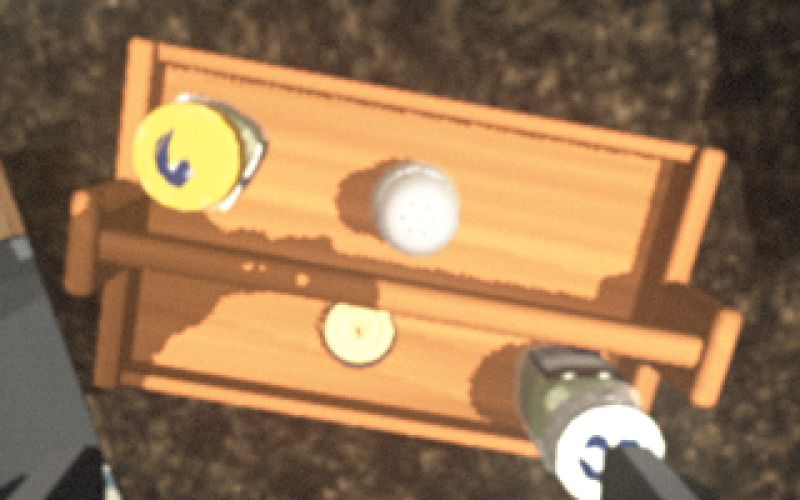

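```bash
cat >> h.py <<'E'
def go(target,yaw):  # needed shift (normalised) & spin to bring tcp to target with tool y at yaw deg
    s=manip.get_state();R=Rt();d=R.T@(np.array(target)-s['position'])/.5
    c=np.degrees(np.arctan2(R[1,1],R[0,1])); print('go',d,'spin',((c-yaw+180)%360-180)/360)
E
python3 - <<'E'
from h import *
import pickle
np.set_printoptions(precision=4,suppress=True)
im,D=pickle.load(open('w1.pkl','rb'))
y=np.radians(-24.5);o=np.array([.530,.1625]);ex=np.array([np.cos(y),np.sin(y)]);ey=np.array([-ex[1],ex[0]])
for n,u,v,z in(('salt',286,143,.09),('salt',286,143,.098),('jarA',194.8,122.8,.104),('jarB',364,242,.106),('tea',263,192,.023)):
    p=atz(im,u,v,z);print(n,p,(p[:2]-o)@ex,(p[:2]-o)@ey)
s=atz(im,286,143,.094);go([s[0],s[1],.20],-24.5);print(manip.get_state()['clock'])
E
```

```text
salt [0.5436 0.1975 0.09  ] -0.0021348551955137265 0.03747227742335303
salt [0.5432 0.1986 0.098 ] -0.002910002558724952 0.038307936283976884
jarA [0.4616 0.2396 0.104 ] -0.0942531210815333 0.04178525507101005
jarB [0.5997 0.0778 0.106 ] 0.0985947700267738 -0.04818786483981097
tea [0.5041 0.1344 0.023 ] -0.011921543451653764 -0.03629332265709785
go [0.049  0.0506 0.1955] spin 0.02946041845439748
2.55
```

```bash
python3 -m creep '[[0.8,0.049,0.05,0.16,0.029],[0.8,0.049,0.05,0.16,0.029],[0.8,0.049,0.05,0.16,0.029],[0.8,0.049,0.05,0.16,0.029],[0.8,0.049,0.05,0.16,0.029]]'
python3 look.py w2
```

```text
clock: 3.05
position: [0.5441, 0.1975, 0.2195]
ee_rot: [0.001, 0.84, 0.542, 0.001]
contact_force: [0.3, 0.3, -0.0]
width: 0.0684
gripper_force: 0.0
{'clock': 3.05, 'position': array([0.5441, 0.1975, 0.2195]), 'width': 0.06843069837309151, 'contact_force': array([ 0.3255,  0.2902, -0.0442]), 'qpos': array([ 0.228 ,  0.2955,  1.5418, -0.0001,  1.3015,  0.6535])}
yaw y -24.37994671858056
[0.5708 0.2563 0.348 ]
caddy [261.  198.2] 0.72 [0.5303 0.1644 0.008 ] [0.5395 0.1852 0.085 ]
caddy_bar [261.4 226.2] 0.95 [0.5173 0.1346 0.008 ] [0.5294 0.1622 0.085 ]
salt_shaker [264.8 171.5] 0.91 [0.5462 0.1898 0.008 ] [0.5518 0.2048 0.085 ]
spice_jar_a [349.2 241.3] 0.89 [0.5999 0.0773 0.008 ] [0.5933 0.1178 0.085 ]
spice_jar_a [172.3 163.1] 0.81 [0.4611 0.2383 0.008 ] [0.4859 0.2424 0.085 ]
tea_light [252.7 230.5] 0.67 [0.5063 0.134  0.008 ] [0.5209 0.1617 0.085 ]
```

View pics/w2.png

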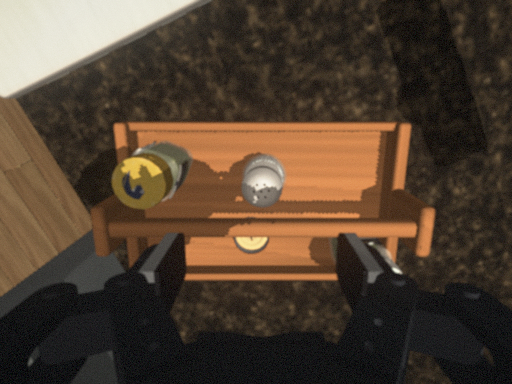

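The bar is level in the picture, so the yaw is right. The salt cap is at (263,187), and the fingers are clear on either side. Next I'll triangulate.

Run:
```python
from h import *
import pickle
np.set_printoptions(precision=4,suppress=True)
a,D=pickle.load(open('w1.pkl','rb'));b,E=pickle.load(open('w2.pkl','rb'))
print('cap',tri([und(a,286,143),und(b,263,187)]));print('bar',tri([und(a,*D['caddy_bar'][0][0]),und(b,*E['caddy_bar'][0][0])]))
print('foot',tri([und(a,*D['salt_shaker'][0][0]),und(b,*E['salt_shaker'][0][0])]))
l,r=tri([und(a,153,157),und(b,102,230)]),tri([und(a,406.5,203),und(b,425,231)]);print(l,r,np.degrees(np.arctan2(*(r[0]-l[0])[1::-1])))
p=atz(b,263,187,.094);print(p);q=atz(b,264.8,171.5,.008);m=q+(p-q)*60/86;m[2]=.063;print(m);go(m,-24.5)
```

```text
cap (array([0.5446, 0.1961, 0.0904]), [0.0017142338246564286, 0.001714233824656497])
bar (array([0.5293, 0.1638, 0.0874]), [0.0008558996056842455, 0.0008558996056841834])
foot (array([0.5484, 0.1911, 0.0247]), [0.0020892537802213586, 0.0020892537802212085])
(array([0.406 , 0.2164, 0.0888]), [1.0828533188350215e-05, 1.0828533188422855e-05]) (array([0.6533, 0.105 , 0.0932]), [0.00017134362495817493, 0.00017134362495811997]) -24.264514838226173
[0.5459 0.1956 0.094 ]
[0.546  0.1938 0.063 ]
go [-0.0048  0.0065  0.3114] spin 0.00021549763178406857
```

```bash
python3 -m creep '[[0.8,-0.003,0.006,0.1,0],[0.8,-0.003,0.006,0.18,0],[0.8,-0.003,0.006,0.24,0],[0.8,-0.003,0.006,0.28,0],[0.8,-0.003,0.006,0.305,0],[0.8,-0.003,0.006,0.311,0],[0.8,-0.003,0.006,0.311,0]]' 30
python3 look.py w3
python3 -m creep '[[0.3,0,0,0,0],[0.3,0,0,0,0],[0.3,0,0,0,0],[0.3,0,0,0,0],[0.3,0,0,0,0],[0.3,0,0,0,0],[0.3,0,0,0,0]]' 30
```

```text
clock: 4.05
position: [0.5461, 0.1948, 0.0625]
ee_rot: [0.0, 0.841, 0.542, 0.0]
contact_force: [-0.1, -0.7, 0.1]
width: 0.0684
gripper_force: 0.0
{'clock': 4.05, 'position': array([0.5461, 0.1948, 0.0625]), 'width': 0.06844504865839571, 'contact_force': array([-0.0797, -0.6791,  0.0567]), 'qpos': array([0.2227, 0.4392, 1.7514, 0.0001, 0.9503, 0.6488])}
yaw y -24.419027770279538
[0.5732 0.2536 0.1908]
caddy [264.8 220.5] 0.38 [0.5473 0.1906 0.008 ] [0.5582 0.2172 0.085 ]
salt_shaker [263.8 218.8] 0.59 [0.5472 0.1919 0.008 ] [0.5581 0.2179 0.085 ]
spice_jar_a [ 94.4 207.4] 0.56 [0.4598 0.2395 0.008 ] [0.5076 0.2455 0.085 ]
tea_light [239.5 317.8] 0.5 [0.505  0.1366 0.008 ] [0.5337 0.1859 0.085 ]
clock: 5.05
position: [0.5461, 0.1948, 0.0627]
ee_rot: [0.0, 0.841, 0.542, 0.0]
contact_force: [-1.3, -1.2, 5.5]
width: 0.0365
gripper_force: 29.8
```

View pics/w3.png

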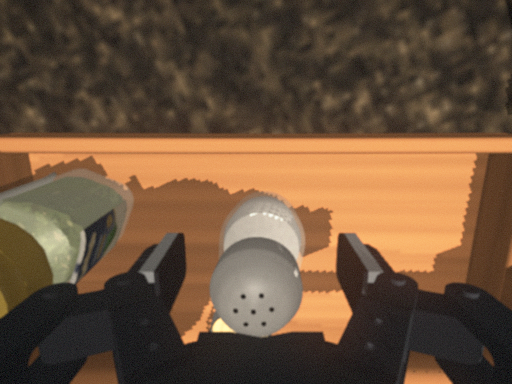

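The shaker stands midway between the fingers, with its cap at (257,295). The grip is established, so I'm lifting.

```bash
python3 -m creep '[[0.3,0,0,-0.01,0],[0.3,0,0,-0.03,0],[0.3,0,0,-0.07,0],[0.3,0,0,-0.12,0],[0.3,0,0,-0.18,0],[0.3,0,0,-0.24,0],[0.3,0,0,-0.29,0],[0.3,0,0,-0.32,0],[0.3,0,0,-0.32,0]]'
python3 - <<'E'
from h import *
np.set_printoptions(precision=4,suppress=True)
print(manip.get_state()['clock']);go([.42,-.06,.20],-24.4)
im=eyes.get_image('wrist');s=eyes.get_image('scene');t=eyes.get_image('top')
cv2.imwrite('pics/l1.png',np.hstack([im['frame'],cv2.resize(s['frame'][120:264,130:284],(288,270))[:, :] if 0 else cv2.resize(s['frame'][90:234,130:238],(288,384),interpolation=3)])[:,:,::-1])
E
```

```text
clock: 5.95
position: [0.547, 0.1952, 0.225]
ee_rot: [0.001, 0.841, 0.542, 0.003]
contact_force: [1.0, -0.7, -0.3]
width: 0.0367
gripper_force: 29.6
5.95
go [-0.5699 -0.0206  0.0479] spin -4.715769821241149e-05
```

View pics/l1.png

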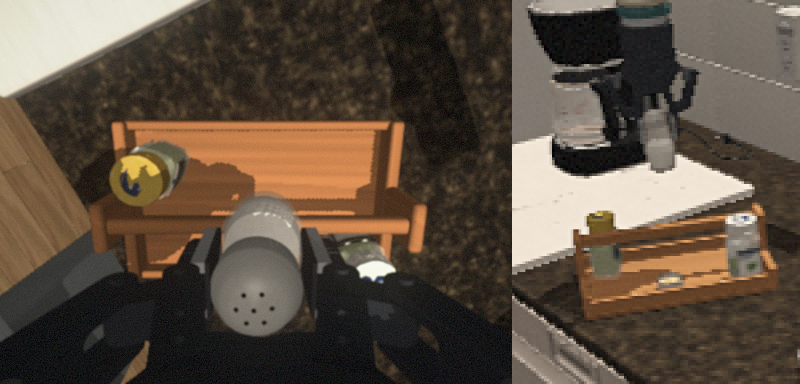

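The shaker is held upright (cap at (257,285)) and the caddy is undisturbed. Now I'm carrying it to the free worktop.

```bash
python3 -m creep '[[0.3,-0.05,-0.002,0,0],[0.3,-0.13,-0.005,0,0],[0.3,-0.22,-0.01,0,0],[0.3,-0.31,-0.013,0,0],[0.3,-0.4,-0.016,0,0],[0.3,-0.48,-0.018,0,0],[0.3,-0.54,-0.02,0,0],[0.3,-0.57,-0.02,0,0],[0.3,-0.57,-0.02,0,0],[0.3,-0.57,-0.02,0,0]]'
python3 - <<'E'
from h import *
np.set_printoptions(precision=4,suppress=True)
go([.42,-.06,.0547],-24.4)
E
```

```text
clock: 7.1
position: [0.4184, -0.0603, 0.2213]
ee_rot: [-0.001, 0.841, 0.541, -0.0]
contact_force: [-0.2, 0.5, -0.6]
width: 0.0368
gripper_force: 29.6
go [0.0017 0.0033 0.3331] spin -0.00023498931346179258
```

```bash
python3 -m creep '[[0.3,0,0,0.06,0],[0.3,0,0,0.14,0],[0.3,0,0,0.22,0],[0.3,0,0,0.28,0],[0.3,0,0,0.31,0],[0.3,0,0,0.32,0],[0.3,0,0,0.324,0],[0.3,0,0,0.327,0],[0.3,0,0,0.327,0]]'
python3 -m creep '[[0.3,0,0,0.002,0],[0.3,0,0,0.002,0],[0.3,0,0,0.004,0],[0.3,0,0,0.004,0]]'
```

```text
clock: 8.0
position: [0.4196, -0.0606, 0.0592]
ee_rot: [0.001, 0.841, 0.542, 0.001]
contact_force: [0.3, 0.2, -0.8]
width: 0.0366
gripper_force: 29.8
clock: 8.4
position: [0.4188, -0.0606, 0.0567]
ee_rot: [0.0, 0.841, 0.542, 0.0]
contact_force: [-0.3, -0.6, -0.9]
width: 0.0369
gripper_force: 29.8
```

```bash
python3 -m creep '[[0.3,0,0,0.002,0],[0.3,0,0,0.002,0],[0.3,0,0,0.004,0],[0.3,0,0,0.004,0]]'
python3 -m creep '[[0.3,0,0,0.001,0],[0.3,0,0,0.001,0],[0.3,0,0,0.002,0],[0.3,0,0,0.002,0]]'
```

```text
clock: 8.8
position: [0.4189, -0.0606, 0.0547]
ee_rot: [0.0, 0.841, 0.542, 0.0]
contact_force: [-0.3, -0.2, 2.1]
width: 0.0366
gripper_force: 30.1
clock: 9.2
position: [0.4189, -0.0607, 0.0546]
ee_rot: [0.0, 0.841, 0.542, 0.0]
contact_force: [-2.2, 0.6, 12.4]
width: 0.0365
gripper_force: 31.4
```

The foot is on the worktop (12 N). Now I release it and retreat upwards.

```bash
python3 -m creep '[[0.5,0,0,-0.001,0],[0.55,0,0,-0.001,0],[0.65,0,0,-0.001,0],[0.8,0,0,-0.001,0],[0.85,0,0,-0.001,0],[0.85,0,0,-0.001,0]]'
python3 -m creep '[[0.85,0,0,-0.02,0],[0.85,0,0,-0.06,0],[0.85,0,0,-0.12,0],[0.85,0,0,-0.2,0],[0.85,0,0,-0.29,0],[0.85,0,0,-0.36,0],[0.85,0,0,-0.4,0],[0.85,0,0,-0.4,0]]'
python3 look.py p1
python3 - <<'E'
from h import *
np.set_printoptions(precision=4,suppress=True)
go([.5295,.163,.255],65.6)
E
```

```text
clock: 9.8
position: [0.4188, -0.0606, 0.054]
ee_rot: [-0.0, 0.841, 0.542, -0.0]
contact_force: [0.4, -0.1, -1.2]
width: 0.0723
gripper_force: 0.0
clock: 10.6
position: [0.4205, -0.0611, 0.2579]
ee_rot: [0.003, 0.841, 0.542, 0.003]
contact_force: [-0.1, 0.0, -0.1]
width: 0.073
gripper_force: 0.0
{'clock': 10.6, 'position': array([ 0.4205, -0.0611,  0.2579]), 'width': 0.07296574614498025, 'contact_force': array([-0.067 ,  0.0298, -0.1393]), 'qpos': array([-0.3085,  0.0339,  1.7744,  0.0001,  1.3252,  0.1176])}
yaw y -24.413877033596414
[ 0.4466 -0.002   0.3863]
salt_shaker [258.2 161.6] 0.59 [ 0.4189 -0.0631  0.008 ] [ 0.4246 -0.0506  0.085 ]
go [ 0.499   0.0186 -0.0047] spin -0.25005194491788335
```

View pics/p1.png

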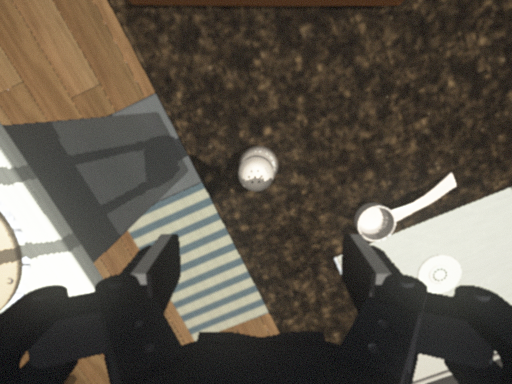

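The shaker stands upright and alone at (258,165). Next I'm moving above the bar, turned 90°.

```bash
python3 -m creep '[[0.7,0.08,0.003,-0.004,-0.023],[0.7,0.16,0.006,-0.004,-0.046],[0.7,0.25,0.01,-0.004,-0.07],[0.7,0.34,0.013,-0.004,-0.093],[0.7,0.42,0.016,-0.004,-0.116],[0.7,0.47,0.018,-0.004,-0.139],[0.7,0.499,0.019,-0.004,-0.162],[0.7,0.499,0.019,-0.004,-0.185],[0.7,0.499,0.019,-0.004,-0.208],[0.7,0.499,0.019,-0.004,-0.23]]'
python3 -m creep '[[0.7,0,0,0,-0.02],[0.7,0,0,0,-0.02],[0.7,0,0,0,-0.02],[0.7,0,0,0,-0.02]]' 100
python3 look.py b1
```

```text
clock: 11.9
position: [0.5301, 0.1628, 0.2545]
ee_rot: [-0.001, 0.269, 0.963, -0.001]
contact_force: [0.3, 0.2, -0.6]
width: 0.06
gripper_force: 0.0
clock: 12.3
position: [0.5304, 0.1626, 0.2556]
ee_rot: [-0.0, 0.212, 0.977, -0.0]
contact_force: [0.9, 0.5, 0.5]
width: 0.0596
gripper_force: 0.0
{'clock': 12.3, 'position': array([0.5304, 0.1626, 0.2556]), 'width': 0.0596312735944129, 'contact_force': array([0.8732, 0.4903, 0.5414]), 'qpos': array([ 0.1719,  0.2402,  1.5292,  0.0001,  1.3731, -0.9708])}
yaw y 65.47562498411119
[0.471 0.189 0.384]
caddy [258.9 159.1] 0.96 [0.5282 0.1606 0.008 ] [0.5165 0.1664 0.085 ]
caddy_bar [257.7 173.9] 0.72 [0.5436 0.152  0.008 ] [0.5288 0.1596 0.085 ]
salt_shaker [ 46.  154.2] 0.61 [ 0.4217 -0.0596  0.008 ] [ 0.4318 -0.0087  0.085 ]
spice_jar_a [224.4 239.7] 0.94 [0.6025 0.0793 0.008 ] [0.5756 0.1017 0.085 ]
spice_jar_a [298.4  73.5] 0.89 [0.4607 0.2389 0.008 ] [0.4628 0.2286 0.085 ]
tea_light [229.2 148.4] 0.79 [0.5026 0.1346 0.008 ] [0.4961 0.1457 0.085 ]
```

View pics/b1.png

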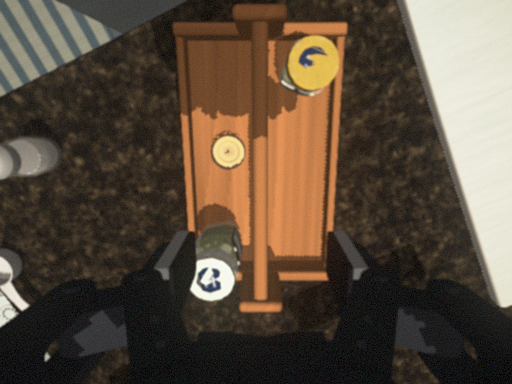

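The bar is at column 260, centred between the fingers (180 and 345). All three items are in the caddy. Descending.

```bash
python3 -m creep '[[0.7,0,-0.003,0.06,0],[0.7,0,-0.003,0.14,0],[0.7,0,-0.003,0.22,0],[0.7,0,-0.003,0.28,0],[0.7,0,-0.003,0.32,0],[0.7,0,-0.003,0.34,0],[0.7,0,-0.003,0.35,0],[0.7,0,-0.003,0.35,0]]' 100
python3 -m creep '[[0.45,0,0,0,0],[0.4,0,0,0,0],[0.35,0,0,0,0],[0.3,0,0,0,0],[0.25,0,0,0,0],[0.2,0,0,0,0],[0.15,0,0,0,0],[0,0,0,0,0],[0,0,0,0,0],[0,0,0,0,0]]' 100
```

```text
clock: 13.4
position: [0.5303, 0.1613, 0.0813]
ee_rot: [0.0, 0.212, 0.977, 0.0]
contact_force: [0.4, -0.4, -0.4]
width: 0.0601
gripper_force: 0.0
clock: 14.4
position: [0.5301, 0.1615, 0.0815]
ee_rot: [0.0, 0.212, 0.977, 0.0]
contact_force: [-0.1, 0.6, 4.4]
width: 0.0126
gripper_force: 98.0
```

```bash
python3 -m creep '[[0,0,0,-0.003,0],[0,0,0,-0.008,0],[0,0,0,-0.016,0],[0,0,0,-0.026,0],[0,0,0,-0.036,0],[0,0,0,-0.046,0],[0,0,0,-0.054,0],[0,0,0,-0.058,0],[0,0,0,-0.06,0],[0,0,0,-0.06,0]]'
python3 - <<'E'
from h import *
s=manip.get_state();print(s['moment'],s['contact_force'])
im=eyes.get_image('wrist');sc=eyes.get_image('scene')
cv2.imwrite('pics/l2.png',np.hstack([im['frame'],cv2.resize(sc['frame'][130:226,140:212],(288,384),interpolation=3)])[:,:,::-1])
E
```

```text
clock: 15.4
position: [0.5299, 0.1612, 0.1112]
ee_rot: [0.0, 0.212, 0.977, 0.0]
contact_force: [-0.1, -0.2, -6.3]
width: 0.0124
gripper_force: 97.9
[0.00179096 0.05968559 0.04922075] [-0.104607   -0.15840568 -6.32029084]
```

View pics/l2.png

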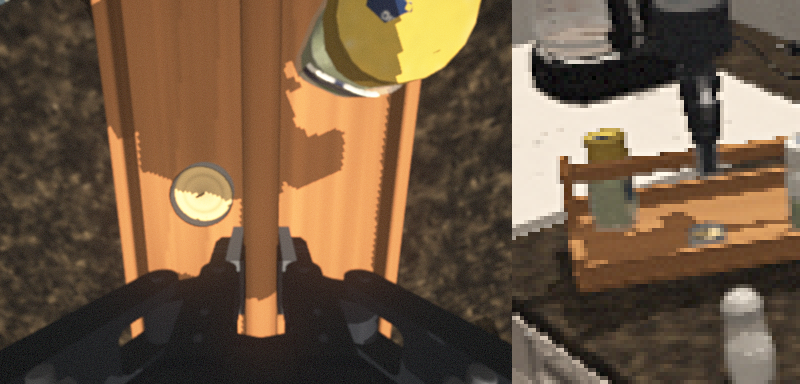

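The full weight (6.3 N) is carried and the caddy is level. The jars and tea light are standing. Lifting the rest of the way.

```bash
python3 -m creep '[[0,0,0,-0.006,0],[0,0,0,-0.02,0],[0,0,0,-0.045,0],[0,0,0,-0.075,0],[0,0,0,-0.105,0],[0,0,0,-0.135,0],[0,0,0,-0.165,0],[0,0,0,-0.195,0],[0,0,0,-0.22,0],[0,0,0,-0.235,0]]'
python3 -m creep '[[0,0,0,-0.003,0],[0,0,0,-0.005,0],[0,0,0,-0.005,0],[0,0,0,-0.005,0],[0,0,0,-0.005,0],[0,0,0,-0.005,0],[0,0,0,-0.005,0]]'
python3 - <<'E'
from h import *
im=eyes.get_image('wrist');sc=eyes.get_image('scene');tp=eyes.get_image('top')
cv2.imwrite('pics/f.png',np.hstack([cv2.resize(im['frame'],(256,384)),cv2.resize(sc['frame'][90:234,130:238],(288,384),interpolation=3),cv2.resize(tp['frame'][150:294,100:196],(256,384),interpolation=3)])[:,:,::-1])
E
```

```text
clock: 16.5
position: [0.5305, 0.1614, 0.2306]
ee_rot: [0.001, 0.211, 0.977, 0.001]
contact_force: [0.1, -0.1, -6.0]
width: 0.0123
gripper_force: 98.0
clock: 17.2
position: [0.5299, 0.1612, 0.2309]
ee_rot: [-0.0, 0.212, 0.977, -0.0]
contact_force: [0.5, -0.1, -5.2]
width: 0.012
gripper_force: 98.0
```

View pics/f.png

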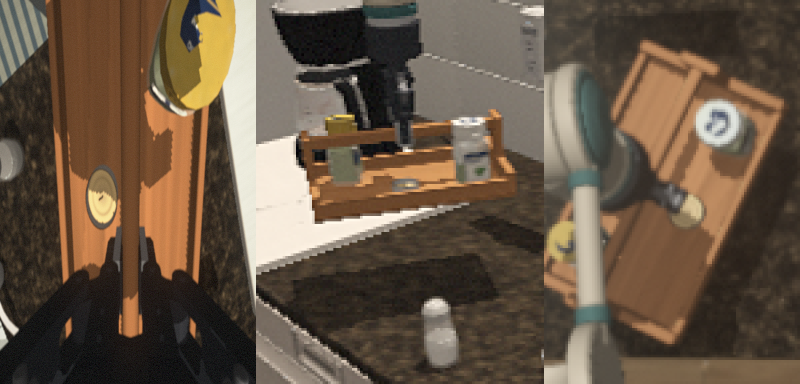

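The caddy is level with its underside at about 0.149 m. The jars and tea light are upright inside, and the shaker is standing on the worktop. Handing in.

```bash
python3 -c "from rig import manip; print(manip.sign_off())"
```

```text
the job is handed in; nothing more can be done
None
```

The salt shaker stands upright on the worktop clear of the caddy, and I handed the job in with the caddy held still and level about 15 cm up by the middle of its bar, both jars and the tea light standing inside.

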